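# Set out the retained samples of a batch

### The job

On the grey six-pad board two closed jars already stand on the two outer pads of the back row (the row farther from the robot): a taller one with a black lid and a low all-white one. Set out the rest of the batch's sample set round them: the tall straw-coloured bottle on the pad between the two jars, the short brown bottle with the white cap on the pad directly in front of the black-lidded jar, the brown dropper bottle on the pad directly in front of the low white jar, and the small closed jar with the pale grey lid on top of the low white jar. Everything stands upright and centred on its pad or jar, and the two jars, the black tape roll and the loose white lid stay where they are.

Things in the scene. Friction and masses are not known exactly. Their poses are not given: they have to be found in the camera images.
- sample_board: Grey board, 180 (x) x 270 (y) mm, 12 mm thick, on four short feet, fixed on the worktop, turned up to 0.2 rad. Origin: below its centre, on the worktop. Its x axis points away from the robot, y to the left. Its top is 32 mm above the worktop and carries six round brown cork pads with a white rim (68 mm across, flush to 1 mm): back row at x = +45 mm, front row (nearer the robot) at x = -45 mm, columns at y = +90, 0 and -90 mm in the board's frame.
- wide_jar: Round white jar with a wide black lid, 61 mm across and 78 mm high, standing loose on one outer back pad of the board (left or right changes). Origin: centre of its underside, z up. Stays where it is.
- low_jar: Low round all-white jar with a flat white lid, 58 mm across and 48 mm high, standing loose on the other outer back pad. Origin: centre of its underside, z up. Stays where it is; the small jar goes on its lid.
- straw_bottle: Tallest of the four things to move: straw-yellow bottle with a narrow black cap, body 45 mm across up to the shoulder (straight sides to about 60 mm height), 112 mm high in all, cap 24 mm across, 0.15 kg. Standing on the worktop. Origin: centre of its underside, z up.
- brown_bottle: Short brown bottle with a white cap, body 37 mm across, straight to about 40 mm height, 75 mm high in all. Standing on the worktop. Origin: centre of its underside, z up.
- dropper_bottle: Brown dropper bottle with a long narrow black cap, body 37 mm across, straight to about 45 mm height, cap 24 mm across from 64 mm up, 94 mm high in all. Standing on the worktop. Origin: centre of its underside, z up.
- small_jar: Small low jar, white with a light grey flat lid, lid 51 mm across from 26 mm height up, body 48 mm, 40 mm high in all. Standing on the worktop. Origin: centre of its underside, z up.
- tape: Bystander: black roll of tape lying flat near the front edge, 60 mm across, 18 mm high. Origin: centre of its underside.
- lid: Bystander: loose round white lid lying flat on the right, beyond the board's right end, 62 mm across, 16 mm high. Origin: centre of its underside.
There are look-alikes about, which are no part of the job. Leave any pink or red look-alike of the straw_bottle alone.

How it is judged (in metres and radians):
At the end, for the whole second after the job is handed in: Three bottles within 14 mm (each board axis) of the centres of their stated pads; small jar on the low jar's lid, within 12 mm of its centre; all upright (0.1 rad), released, at rest; the two jars within 15 mm and tape roll and lid within 30 mm of their start (((y of wide_jar in the frame of sample_board above 0.05 m and (x of brown_bottle in the frame of sample_board between -0.059 and -0.031 m and y of brown_bottle in the frame of sample_board between 0.076 and 0.104 m and z of brown_bottle in the frame of sample_board between 0.028 and 0.036 m) and (x of dropper_bottle in the frame of sample_board between -0.059 and -0.031 m and y of dropper_bottle in the frame of sample_board between -0.104 and -0.076 m and z of dropper_bottle in the frame of sample_board between 0.028 and 0.036 m)) or (y of wide_jar in the frame of sample_board below -0.05 m and (x of brown_bottle in the frame of sample_board between -0.059 and -0.031 m and y of brown_bottle in the frame of sample_board between -0.104 and -0.076 m and z of brown_bottle in the frame of sample_board between 0.028 and 0.036 m) and (x of dropper_bottle in the frame of sample_board between -0.059 and -0.031 m and y of dropper_bottle in the frame of sample_board between 0.076 and 0.104 m and z of dropper_bottle in the frame of sample_board between 0.028 and 0.036 m))) and x of straw_bottle in the frame of sample_board between 0.031 and 0.059 m and y of straw_bottle in the frame of sample_board between -0.014 and 0.014 m and z of straw_bottle in the frame of sample_board between 0.028 and 0.036 m and horizontal distance between small_jar and low_jar below 0.012 m and height (world z) of small_jar between 0.076 and 0.084 m and angle between each of straw_bottle, brown_bottle, dropper_bottle, small_jar, wide_jar, low_jar's own z axis and vertical below 0.1 rad and linear speed of each of straw_bottle, brown_bottle, dropper_bottle, small_jar, wide_jar, low_jar below 0.02 m/s and distance of each of wide_jar, low_jar from where it was at the start of the episode below 0.015 m and distance of each of tape, lid from where it was at the start of the episode below 0.03 m); the robot touches nothing.
It fails at once if one of the two standing jars is pushed out of place (distance of any of wide_jar, low_jar from where it was at the start of the episode above 0.025 m).
It fails at once if one of the six jars and bottles is tipped over (angle between any of straw_bottle, brown_bottle, dropper_bottle, small_jar, wide_jar, low_jar's own z axis and vertical above 0.8 rad).
It fails at once if the tape roll or the loose lid is moved away (distance of any of tape, lid from where it was at the start of the episode above 0.04 m).
It also fails if it takes over 107 s, if anything falls off the work surface, if the arm or the gripper's body presses on something with over 40 N, if the wrist force passes 120 N, or if a joint passes its speed limit or range.

### The arm

A 6-joint arm with a two-finger parallel gripper is mounted at the origin on a cart in front of the work surface, level with it; the furniture and walls round the work are solid. World frame = base frame: x ahead of the robot, y to its left, z up, the work surface at z = 0. Lengths are in mm, angles in degrees, forces in N, time in s.
With the tool pointing down it reaches from about 300 to 850 mm from the base axis. Payload 4.2 kg.
Tool frame: the origin (TCP) lies at the very end of the fingers, on their centre line; the grasp point (between the pads) lies 19 mm behind it; z points along the fingers, y is the direction in which the jaws open and shut (so a half turn about z gives the same grasp; the last joint's range is limited). The gripper opens to 91 mm and grips with 3 to 60 N. Pads are 32 mm wide; open, the fingers measure 118 mm over their backs; the gripper's body (76 mm by 178 mm) begins 60 mm behind the grasp point.
Start: joints at [61.879, 18.312, 89.639, -0, 72.044, -1.146], TCP at [260.825, 512.459, 213.976] pointing down, gripper open.
Joint ranges: [-177.97, 177.97], [-48.28, 115.42], [12.27, 149.76], [-77.06, 257.06], [2.81, 150.46], [-146.56, 146.56]. Speed limits (degrees/s): [147.25, 147.25, 180, 180, 180, 180].

### API

Orientations are given as [roll, pitch, yaw] about the fixed x, y, z axes, in that order (R = Rz(yaw) Ry(pitch) Rx(roll)).
In Python, from workcell import monitor, eyes, job gives the robot as it stands.
- The arm moves only by the tool move_arm, never from a script. Its argument "increments" is a list that holds one entry, the list of rows, each a list of 7 numbers: the opening, from 0 (shut) to 1 (fully open), then the shift along the tool's x, y, z in cm, then the turn, a rotation vector about the tool's x, y, z in rad. In form: [[[jaw, x, y, z, ax, ay, az], ...]]. A call has 1 to 12 rows; each row shifts and turns the pose as measured when the row begins, along the tool's axes as they then stand; what a row does not reach is not made up. A row lasts 1/8 s, in which the tool goes at most 62.5 mm and 10.7 degrees, less where a joint would pass 70% of its speed; a pose out of reach is approached as far as the arm can. A call is refused whole if a number of a shift passes 6.25 or a number of a turn 0.188, either way. A call with a gripper value outside its range is refused whole. The fingers move at their own pace and stop on an object; "force" is the grip in N (left out, the last holds). Time passes only in rows, so rows that do not move let the fingers close. It gives the time, the measured TCP pose, the force and the opening at its end, in the units of the state.
- monitor.state(): the state, without advancing time (a new reading comes with each control period).
- eyes.grab_frame(name): name is "side" or "top"; returns a dict with "color" (480x640x3 uint8, red, green, blue), "z_map" (480x640 float32, mm along the optical axis (not along the pixel's ray), 0 where there is no reading), "camera_matrix" (3x3 intrinsics, pixels), "rvec" (rotation vector, rad) and "tvec" (3), from world to camera coordinates, as OpenCV has them. Camera axes: x right, y down, z forward; pixel columns grow to the right and rows downward; lengths in mm; the calibration is good to about 2 mm. A picture is of the moment at which its call begins.
- job.job_done(): hands the job in, once; it reports no verdict.
The state is a dict: "time_s": time; "qpos": joint angles; "qvel": joint speeds; "effort": joint torques, N m; "ee_pos": TCP position; "ee_rot": TCP orientation; "force": force on the tool from outside, world axes, zero at the start; "torque": the same for the moment, N m; "gripper_width": finger opening in mm.
Only numpy, scipy, OpenCV 4.12 (cv2) and the standard library are available. Lean on these libraries where they do the work, as an engineer would, in place of code of your own. Each camera call takes 0.05 s, during which the arm holds its last target. There are 200 camera calls.

## Working session

There is one attempt and no reset: what is moved stays moved. The work goes in short steps, Python scripts to look and compute and a tool call to move; the robot and the scene stay as the last step left them, time stands still between calls to the robot, and variables do not carry over. Pictures are saved under pics/ and viewed, about 12 in all and at most 16, crops included, and the job is handed in when it is done.

Besides the shell and the picture viewer there is one more tool, called after ">>>" as name([rows], argument=value, ...), one row to a line, values as JSON. move_arm: Moves the arm, as the interface text tells. Its arguments: {"type":"object","properties":{"increments":{"type":"array"},"force":{"type":"number"}},"required":["increments"]}

```bash
mkdir -p pics; cat > h.py <<'E'
import numpy as np, cv2
from workcell import monitor, eyes, job
def grab(n, save=None):
    f=eyes.grab_frame(n)
    if save: cv2.imwrite('pics/'+save+'.png', f['color'][:,:,::-1])
    return f
def cloud(f):
    K=f['camera_matrix'];R=cv2.Rodrigues(np.array(f['rvec'],float))[0];t=np.array(f['tvec'],float).ravel()
    z=f['z_map'].astype(float);v,u=np.mgrid[:480,:640]
    P=np.stack([(u-K[0,2])/K[0,0]*z,(v-K[1,2])/K[1,1]*z,z],-1)
    return (P-t)@R
E
python3 - <<'E'
from h import *
for n in('top','side'):
    f=grab(n,n+'0'); np.savez(n+'0.npz',**f)
    R=cv2.Rodrigues(np.array(f['rvec'],float))[0]
    print(n,-R.T@np.array(f['tvec']).ravel(),R[2],f['camera_matrix'][0,0])
print(monitor.state())
E
```

```text
top [ 292.71940292   53.34860539 1238.89835418] [ 1.72659128e-01  9.38577492e-04 -9.84981190e-01] 506.5804060440086
side [ 127.82291546 -537.9836034   547.32541368] [ 0.44035695  0.70694763 -0.55345353] 435.5867524714955
{'time_s': 0.1, 'qpos': array([ 6.18781597e+01,  1.83471253e+01,  8.96984242e+01, -1.68740221e-04,
        7.20455606e+01, -1.14539069e+00]), 'qvel': array([ 0.00141238, -0.15831154, -0.07975211, -0.14709474, -0.01433095,
       -0.01649498]), 'effort': array([-9.61522055e-04, -4.13330126e+01, -2.32509863e+01,  7.27515668e-02,
        4.21069341e-02, -5.03559716e-05]), 'ee_pos': array([260.61528648, 512.03770007, 213.21963895]), 'ee_rot': array([-1.79908905e+02, -1.66083855e-03,  1.53023601e+02]), 'force': array([ 0.59317997, -0.31035293, -0.49760363]), 'torque': array([ 0.05853504,  0.02650743, -0.04008397]), 'gripper_width': 90.90690142951287}
```

View pics/top0.png

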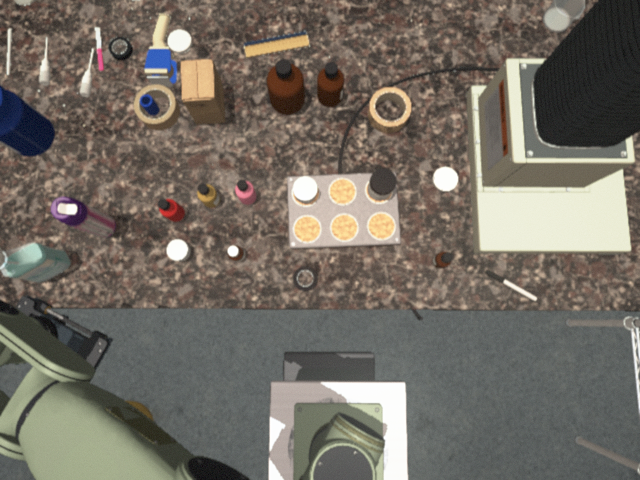

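View pics/side0.png

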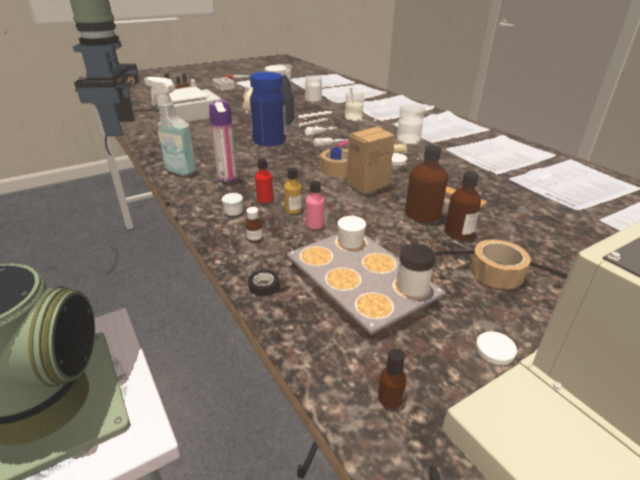

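The top view shows the board at (344,210), with the low jar at (305,190) and the black-lidded jar at (382,184), back right. The straw bottle (207,195) stands between the red (172,211) and pink (246,192) look-alikes. The small jar is at (178,250), the brown bottle at (235,253), the dropper at (443,260), the tape at (306,278) and the lid at (446,179). So brown goes to the front right pad and the dropper to the front left.

```bash
cat > meas.py <<'E'
from h import *
def circ(P):
    A=np.c_[2*P[:,:2],np.ones(len(P))];s=np.linalg.lstsq(A,(P[:,:2]**2).sum(1),rcond=None)[0]
    return s[:2],np.sqrt(s[2]+s[0]**2+s[1]**2)
def tops(C,c,r,h,tol=5):
    """centre of top face at height h (min enclosing circle) near c"""
    m=(np.hypot(C[...,0]-c[0],C[...,1]-c[1])<r)&(abs(C[...,2]-h)<tol)
    P=C[m]
    if len(P)<4: return None
    (x,y),rr=cv2.minEnclosingCircle(P[:,:2].astype(np.float32))
    return np.round([x,y,2*rr,np.median(P[:,2]),len(P)],1), np.round(P[:,:2].mean(0),1)
E
python3 - <<'E'
from meas import *
T=dict(np.load('top0.npz'));S=dict(np.load('side0.npz'));CT=cloud(T);CS=cloud(S)
px=dict(wide=(382,180,78),low=(305,188,48),straw=(206,190,112),brown=(233,250,75),drop=(440,259,94),small=(178,248,40),tape=(306,278,18),lid=(446,179,16),red=(168,205,112),pink=(243,186,112))
for n,(u,v,h) in px.items():
    c=np.median(CT[v-2:v+3,u-2:u+3].reshape(-1,3),0)
    print(n,c.round(), 'top',tops(CT,c,40,h),'side',tops(CS,c,40,h))
# pads: orange mask on top, side
for nm,f,C in(('T',T,CT),('S',S,CS)):
    hsv=cv2.cvtColor(f['color'],cv2.COLOR_RGB2HSV)
    ok=(abs(C[...,2]-32)<5)&(abs(C[...,0]-470)<130)&(abs(C[...,1]-40)<170)
    P=C[ok]; print(nm,len(P),cv2.minAreaRect(P[:,:2].astype(np.float32)),np.median(P[:,2]))
    m=((hsv[...,1]>90)&(hsv[...,2]>130)&ok).astype(np.uint8)
    k,l,st,ce=cv2.connectedComponentsWithStats(m)
    for i in range(1,k):
        if st[i,4]>80:
            Q=C[l==i];print(st[i,4],cv2.minEnclosingCircle(Q[:,:2].astype(np.float32)),Q.mean(0).round(1))
E
```

```text
wide [613. -98. 109.] top (array([605.4, -97.8,  57. ,  77.1,  35. ]), array([589.9, -93.2])) side (array([ 609.2, -102.2,   59. ,   77.8,  166. ]), array([ 594.2, -116.6]))
low [601.  79.  79.] top (array([583.2,  78.8,  41. ,  48.5,  14. ]), array([578.1,  78.8])) side (array([597.3,  76.6,  53. ,  48.1, 102. ]), array([587.3,  63.5]))
straw [588. 306. 110.] top (array([591.6, 314.2,  23.3, 111.3,  82. ]), array([591.3, 314.1])) side (array([590.6, 313.1,  26.1, 111.7,  50. ]), array([588.5, 311.9]))
brown [454. 246.  74.] top (array([452.1, 246.2,  24.4,  73.6,  82. ]), array([452. , 246.2])) side (array([448.2, 245.5,  27.1,  74.5,  64. ]), array([448.9, 242.8]))
drop [ 437. -237.   56.] top (array([ 437.5, -247.8,   22.3,   92.5,   68. ]), array([ 436.9, -247.2])) side (array([ 437.6, -249.8,   25. ,   93.8,  205. ]), array([ 435.8, -251.6]))
small [463. 383.  39.] top (array([459. , 385.6,  51.7,  39.2, 332. ]), array([458.4, 385.3])) side (array([456.7, 384.1,  52. ,  39.4, 182. ]), array([455.7, 381.4]))
tape [396.  77.  -1.] top (array([394. ,  79.7,  59.8,  17.5, 294. ]), a
[... 859 characters left out ...]
650299072266), 29.859540939331055) [ 520.8 -103.4   31.7]
434 ((513.116943359375, 75.78166198730469), 29.90978240966797) [512.9  76.1  31.9]
428 ((516.9640502929688, -14.259943962097168), 29.671579360961914) [516.7 -13.8  32. ]
S 5387 ((531.6207275390625, 39.64300537109375), (136.3264923095703, 339.3005676269531), 0.1799973100423813) 32.63685577977766
427 ((509.40948486328125, 74.02015686035156), 31.739038467407227) [509.6  73.7  33.1]
185 ((597.0072021484375, -11.032245635986328), 30.262332916259766) [588.3 -11.7  33.3]
520 ((514.2186889648438, -15.91004467010498), 31.740867614746094) [513.7 -16.2  33. ]
617 ((518.4070434570312, -105.5223159790039), 31.96106719970703) [ 518.  -104.5   33. ]
```

```bash
cat > go.py <<'E'
import sys
from h import *
from scipy.spatial.transform import Rotation as Ro
s=monitor.state(); p=s['ee_pos']; R=Ro.from_euler('xyz',s['ee_rot'],degrees=True)
x,y,z,yaw=map(float,sys.argv[1:5])
d=R.inv().apply(np.array([x,y,z])-p)/10
rv=(R.inv()*Ro.from_euler('xyz',[180,0,yaw],degrees=True)).as_rotvec()
n=int(max(np.ceil(abs(d).max()/5),np.ceil(abs(rv).max()/.18)))
print('t',round(s['time_s'],2),'pos',p.round(1),'rot',s['ee_rot'].round(1),'w',round(s['gripper_width'],1),'F',s['force'].round(1))
print('d cm',d.round(2),'rv',rv.round(3),'rows',n,'each(world-dir approx) dist',round(np.linalg.norm(d),1))
E
python3 - <<'E'
from meas import *
for n in('top','side'):
    C=cloud(dict(np.load(n+'0.npz')))
    print(n,tops(C,(601,79),42,80),tops(C,(609,-101),42,110))
E
python3 go.py 458 385 150 90
```

```text
top (array([600.1,  80.4,  58.7,  79.4, 445. ]), array([600.3,  79.8])) (array([ 611.9, -100.9,   61. ,  109.4,  516. ]), array([ 611. , -100.8]))
side (array([599.7,  78.6,  61.4,  80.4, 367. ]), array([597. ,  76.3])) (array([ 609.8, -101.6,   63.7,  110.3,  602. ]), array([ 607.6, -104.2]))
t 0.1 pos [260.6 512.  213.2] rot [-179.9   -0.   153. ] w 90.9 F [ 0.6 -0.3 -0.5]
d cm [-23.35  -2.36   6.33] rv [-1.0e-03  1.0e-03  1.1e+00] rows 7 each(world-dir approx) dist 24.3
```

>>> move_arm([
  [[1, 0, 0, 0, 0, 0, 0.184], [1, 0, 0, 0, 0, 0, 0.184], [1, 0, 0, 0, 0, 0, 0.184], [1, 0, 0, 0, 0, 0, 0.184], [1, 0, 0, 0, 0, 0, 0.184], [1, 0, 0, 0, 0, 0, 0.184], [1, -2.5, 4, 1.2, 0, 0, 0], [1, -2.5, 4, 1.2, 0, 0, 0], [1, -2.5, 4, 1.2, 0, 0, 0], [1, -2.5, 4, 1.2, 0, 0, 0], [1, -2.5, 4, 1.2, 0, 0, 0], [1, 0, 0, 0, 0, 0, 0]],
], force=15)

```text
time_s: 1.6
ee_pos: [460.1, 375.7, 145.6]
ee_rot: [-179.6, 0.5, 88.5]
force: [-0.3, -0.2, 0.0]
gripper_width: 91.3
```

```bash
python3 go.py 458 385 150 90
```

```text
t 1.6 pos [460.1 375.7 145.6] rot [-179.6    0.5   88.5] w 91.3 F [-0.3 -0.2  0. ]
d cm [ 0.92 -0.24 -0.45] rv [-0.007  0.009 -0.026] rows 1 each(world-dir approx) dist 1.1
```

>>> move_arm([
  [[1, 0.9, -0.2, 0, -0.007, 0.009, -0.026], [1, 0, 0, 2, 0, 0, 0], [1, 0, 0, 3, 0, 0, 0], [1, 0, 0, 3, 0, 0, 0], [1, 0, 0, 2, 0, 0, 0], [1, 0, 0, 0, 0, 0, 0]],
])

```text
time_s: 2.35
ee_pos: [452.5, 393.6, 45.3]
ee_rot: [179.9, -0.4, 90.8]
force: [-0.5, 0.3, 0.3]
gripper_width: 91.3
```

```bash
python3 go.py 458 385 15 90
```

```text
t 2.35 pos [452.5 393.6  45.3] rot [179.9  -0.4  90.8] w 91.3 F [-0.5  0.3  0.3]
d cm [-0.89  0.53  3.02] rv [ 0.002 -0.006  0.014] rows 1 each(world-dir approx) dist 3.2
```

>>> move_arm([
  [[1, -0.9, 0.5, 0, 0, 0, 0.014], [1, 0, 0, 0, 0, 0, 0], [1, 0, 0, 0, 0, 0, 0]],
])

```text
time_s: 2.72
ee_pos: [458.3, 386.4, 48.3]
ee_rot: [179.6, -0.6, 90.1]
force: [-0.0, 0.8, -0.3]
gripper_width: 91.5
```

```bash
python3 go.py 458 385 15 90
```

```text
t 2.73 pos [458.3 386.4  48.3] rot [179.6  -0.6  90.1] w 91.5 F [-0.   0.8 -0.3]
d cm [-0.18 -0.05  3.33] rv [ 0.006 -0.01   0.001] rows 1 each(world-dir approx) dist 3.3
```

>>> move_arm([
  [[1, 0, 0, 1.7, 0.006, -0.01, 0], [1, 0, 0, 1.6, 0, 0, 0], [1, 0, 0, 0, 0, 0, 0], [1, 0, 0, 0, 0, 0, 0]],
])

```text
time_s: 3.22
ee_pos: [458.4, 386.4, 12.7]
ee_rot: [-180.0, 0.0, 90.1]
force: [1.3, 0.5, 0.2]
gripper_width: 90.8
```

```bash
python3 go.py 458 385 15 90
```

```text
t 3.23 pos [458.4 386.4  12.7] rot [-180.     0.    90.1] w 90.8 F [1.3 0.5 0.2]
d cm [-0.14 -0.04 -0.23] rv [-0.001  0.001  0.001] rows 1 each(world-dir approx) dist 0.3
```

>>> move_arm([
  [[0.4, -0.1, 0, 0, 0, 0, 0], [0.4, 0, 0, 0, 0, 0, 0], [0.4, 0, 0, 0, 0, 0, 0], [0.4, 0, 0, 0, 0, 0, 0], [0.4, 0, 0, 0, 0, 0, 0], [0.4, 0, 0, 0, 0, 0, 0]],
], force=20)

```text
time_s: 3.98
ee_pos: [458.9, 385.7, 13.7]
ee_rot: [179.9, -0.0, 90.1]
force: [-0.6, 0.1, 0.9]
gripper_width: 49.1
```

>>> move_arm([
  [[0.4, 0, 0, -2, 0, 0, 0], [0.4, 0, 0, -4, 0, 0, 0], [0.4, 0, 0, -4, 0, 0, 0], [0.4, 0, 0, -4, 0, 0, 0], [0.4, -2, 1, -2, 0, 0, 0], [0.4, -4, 1.8, 0, 0, 0, 0], [0.4, -5, 2.3, 0, 0, 0, 0], [0.4, -5, 2.3, 0, 0, 0, 0], [0.4, -5, 2.3, 0, 0, 0, 0], [0.4, -4, 1.9, 0, 0, 0, 0], [0.4, -2.5, 1.2, 0, 0, 0, 0], [0.4, 0, 0, 0, 0, 0, 0]],
])

```text
time_s: 5.48
ee_pos: [589.9, 102.5, 176.4]
ee_rot: [-179.9, 0.1, 90.2]
force: [-0.4, 0.3, -0.6]
gripper_width: 49.0
```

```bash
python3 go.py 600 79 150 90
```

```text
t 5.47 pos [589.9 102.5 176.4] rot [-1.799e+02  1.000e-01  9.020e+01] w 49.0 F [-0.4  0.3 -0.6]
d cm [-2.35  1.01  2.64] rv [-0.002  0.002  0.003] rows 1 each(world-dir approx) dist 3.7
```

>>> move_arm([
  [[0.4, -1.4, 0.6, 2, 0, 0, 0], [0.4, -0.9, 0.4, 2, 0, 0, 0], [0.4, 0, 0, 0.5, 0, 0, 0], [0.4, 0, 0, 0, 0, 0, 0], [0.4, 0, 0, 0, 0, 0, 0]],
])

```text
time_s: 6.1
ee_pos: [598.6, 83.3, 131.2]
ee_rot: [-179.9, -0.0, 90.3]
force: [0.5, 0.7, -1.6]
gripper_width: 49.0
```

```bash
python3 go.py 600 79 96 90; python3 - <<'E'
from meas import *
f=grab('side');cv2.imwrite('pics/s1.png',cv2.resize(f['color'][140:340,230:480,::-1],None,fx=3,fy=3));C=cloud(f)
print(tops(C,(600,79),42,80,3))
E
```

```text
t 6.1 pos [598.6  83.3 131.2] rot [-179.9   -0.    90.3] w 49.0 F [ 0.5  0.7 -1.6]
d cm [-0.44  0.15  3.52] rv [-0.002 -0.001  0.006] rows 1 each(world-dir approx) dist 3.5
(array([600.5,  78.3,  62. ,  80.3, 345. ]), array([597.8,  77.5]))
```

View pics/s1.png

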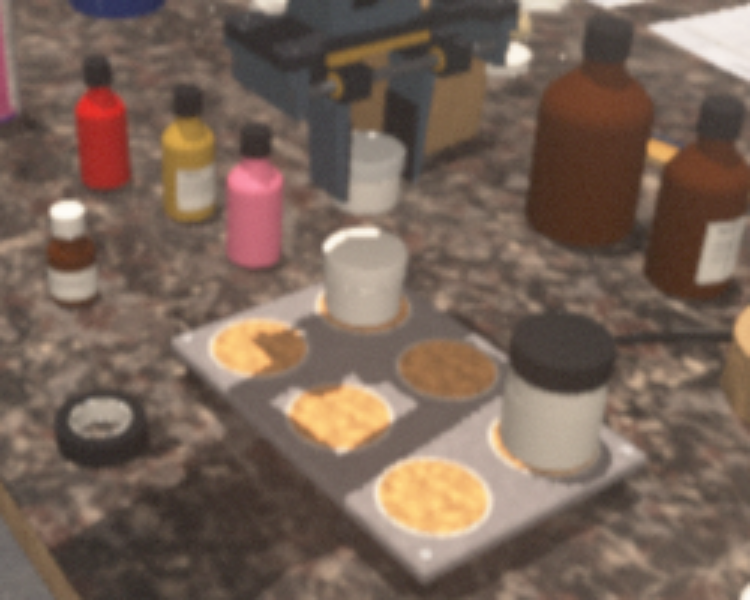

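The crop shows the small jar held upright at (375,170), above the low jar at (365,280), with the other things undisturbed. Next I align and lower it.

>>> move_arm([
  [[0.4, -0.4, 0.1, 0, 0, 0, 0], [0.4, 0, 0, 0.8, 0, 0, 0], [0.4, 0, 0, 1.2, 0, 0, 0], [0.4, 0, 0, 0.8, 0, 0, 0], [0.4, 0, 0, 0, 0, 0, 0], [0.4, 0, 0, 0, 0, 0, 0]],
])

```text
time_s: 6.9
ee_pos: [599.7, 79.5, 101.7]
ee_rot: [-179.9, -0.0, 90.4]
force: [0.3, 0.2, -0.9]
gripper_width: 49.4
```

```bash
python3 go.py 600 79 94 90
```

```text
t 6.9 pos [599.7  79.5 101.7] rot [-179.9   -0.    90.4] w 49.4 F [ 0.3  0.2 -0.9]
d cm [-0.05  0.03  0.77] rv [-0.002 -0.001  0.006] rows 1 each(world-dir approx) dist 0.8
```

>>> move_arm([
  [[0.4, 0, 0, 0.4, 0, 0, 0], [0.4, 0, 0, 0.3, 0, 0, 0], [0.4, 0, 0, 0, 0, 0, 0], [0.4, 0, 0, 0, 0, 0, 0]],
])

```text
time_s: 7.4
ee_pos: [600.1, 79.6, 94.8]
ee_rot: [-180.0, -0.1, 90.4]
force: [-0.1, 0.5, -1.4]
gripper_width: 49.2
```

>>> move_arm([
  [[0.4, 0, 0, 0.1, 0, 0, 0], [0.4, 0, 0, 0, 0, 0, 0], [0.75, 0, 0, 0, 0, 0, 0], [0.75, 0, 0, 0, 0, 0, 0], [0.75, 0, 0, 0, 0, 0, 0], [0.75, 0, 0, -1, 0, 0, 0], [0.75, 0, 0, -3, 0, 0, 0], [0.75, 0, 0, -4, 0, 0, 0], [0.75, 0, 0, -4, 0, 0, 0], [0.75, 0, 0, -2, 0, 0, 0], [0.75, 0, 0, 0, 0, 0, 0]],
])

```text
time_s: 8.78
ee_pos: [601.0, 79.6, 242.6]
ee_rot: [179.7, -0.1, 90.4]
force: [0.1, 0.5, -0.4]
gripper_width: 68.4
```

```bash
python3 - <<'E'
from meas import *
for n in('top','side'):
    C=cloud(grab(n)); print(n,tops(C,(600,79),42,120,4),'wide',tops(C,(609,-101),42,110))
E
python3 go.py 591 314 170 90
```

```text
top None wide (array([ 611.2, -101. ,   61.6,  109.2,  514. ]), array([ 611.1, -100.9]))
side (array([599.9,  78.1,  53.1, 119.7, 266. ]), array([597.6,  76.8])) wide (array([ 610. , -101.8,   62.2,  110.2,  601. ]), array([ 607.7, -104.2]))
t 8.88 pos [599.8  79.4 240.2] rot [ 1.80e+02 -1.00e-01  9.04e+01] w 68.3 F [-0.3  0.1 -0.5]
d cm [23.46 -0.74  7.04] rv [ 0.    -0.001  0.006] rows 5 each(world-dir approx) dist 24.5
```

>>> move_arm([
  [[0.8, 2, -0.1, 0, 0, 0, 0], [0.8, 4, -0.1, 1, 0, 0, 0], [0.8, 5, -0.2, 2, 0, 0, 0], [0.8, 5, -0.2, 2, 0, 0, 0], [0.8, 4, -0.1, 1, 0, 0, 0], [0.8, 2, -0.1, 0, 0, 0, 0], [0.8, 1, 0, 0, 0, 0, 0.006], [0.8, 0, 0, 0, 0, 0, 0], [0.8, 0, 0, 0, 0, 0, 0]],
])

```text
time_s: 10.0
ee_pos: [585.5, 319.9, 170.9]
ee_rot: [-179.3, 0.2, 89.9]
force: [-0.5, 0.5, -0.3]
gripper_width: 72.8
```

```bash
python3 go.py 591 313.7 145 90
```

```text
t 10.0 pos [585.5 319.9 170.9] rot [-179.3    0.2   89.9] w 72.8 F [-0.5  0.5 -0.3]
d cm [-0.61  0.59  2.59] rv [-0.012  0.003 -0.001] rows 1 each(world-dir approx) dist 2.7
```

>>> move_arm([
  [[0.8, -0.6, 0.5, 1, -0.01, 0, 0], [0.8, 0, 0, 1.4, 0, 0, 0], [0.8, 0, 0, 0, 0, 0, 0], [0.8, 0, 0, 0, 0, 0, 0]],
])

```text
time_s: 10.5
ee_pos: [591.3, 310.1, 145.6]
ee_rot: [-179.9, 0.2, 89.7]
force: [-0.1, 0.3, 0.4]
gripper_width: 72.6
```

```bash
python3 go.py 591 313.7 40 90
```

```text
t 10.5 pos [591.3 310.1 145.6] rot [-179.9    0.2   89.7] w 72.6 F [-0.1  0.3  0.4]
d cm [ 3.900e-01 -1.000e-02  1.056e+01] rv [-0.002  0.004 -0.005] rows 3 each(world-dir approx) dist 10.6
```

>>> move_arm([
  [[0.8, 0.4, 0, 1, 0, 0, 0], [0.8, 0, 0, 2.5, 0, 0, 0], [0.8, 0, 0, 3, 0, 0, 0], [0.8, 0, 0, 2.5, 0, 0, 0], [0.8, 0, 0, 1, 0, 0, 0], [0.8, 0, 0, 0, 0, 0, 0], [0.8, 0, 0, 0, 0, 0, 0]],
])

```text
time_s: 11.38
ee_pos: [592.3, 316.8, 43.0]
ee_rot: [179.9, 0.0, 89.8]
force: [0.2, -0.7, 0.2]
gripper_width: 73.2
```

```bash
python3 go.py 591 313.7 38 90
```

```text
t 11.38 pos [592.3 316.8  43. ] rot [179.9   0.   89.8] w 73.2 F [ 0.2 -0.7  0.2]
d cm [-0.31 -0.13  0.5 ] rv [ 0.002  0.001 -0.004] rows 1 each(world-dir approx) dist 0.6
```

>>> move_arm([
  [[0.8, -0.3, 0, 0.5, 0, 0, 0], [0.8, 0, 0, 0, 0, 0, 0], [0.8, 0, 0, 0, 0, 0, 0], [0.3, 0, 0, 0, 0, 0, 0], [0.3, 0, 0, 0, 0, 0, 0], [0.3, 0, 0, 0, 0, 0, 0], [0.3, 0, 0, 0, 0, 0, 0], [0.3, 0, 0, 0, 0, 0, 0]],
], force=25)

```text
time_s: 12.38
ee_pos: [593.4, 314.3, 40.3]
ee_rot: [179.7, -0.1, 89.8]
force: [-1.2, 0.3, 0.0]
gripper_width: 42.6
```

```bash
python3 go.py 605 -11 210 90
```

```text
t 12.38 pos [593.4 314.3  40.3] rot [ 1.797e+02 -1.000e-01  8.980e+01] w 42.6 F [-1.2  0.3  0. ]
d cm [-32.5    1.39 -17.  ] rv [ 0.006 -0.001 -0.004] rows 7 each(world-dir approx) dist 36.7
```

>>> move_arm([
  [[0.3, 0, 0, -2, 0, 0, 0], [0.3, 0, 0, -4, 0, 0, 0], [0.3, 0, 0, -5, 0, 0, 0], [0.3, 0, 0, -4, 0, 0, 0], [0.3, 0, 0, -2, 0, 0, 0], [0.3, -3, 0.1, 0, 0, 0, 0], [0.3, -5, 0.2, 0, 0, 0, 0], [0.3, -5.5, 0.3, 0, 0, 0, 0], [0.3, -5.5, 0.3, 0, 0, 0, 0], [0.3, -5, 0.2, 0, 0, 0, 0], [0.3, -4, 0.1, 0, 0, 0, 0], [0.3, -2, 0.1, 0, 0, 0, 0]],
])

```text
time_s: 13.88
ee_pos: [604.1, 6.6, 211.6]
ee_rot: [179.9, 0.1, 90.0]
force: [0.8, 0.8, -0.6]
gripper_width: 43.0
```

```bash
python3 go.py 605 -11 210 90
```

```text
t 13.88 pos [604.1   6.6 211.6] rot [1.799e+02 1.000e-01 9.000e+01] w 43.0 F [ 0.8  0.8 -0.6]
d cm [-1.76  0.09  0.16] rv [0.002 0.001 0.001] rows 1 each(world-dir approx) dist 1.8
```

>>> move_arm([
  [[0.3, -1.0, 0, 2, 0, 0, 0], [0.3, 0, 0, 3, 0, 0, 0], [0.3, 0, 0, 2, 0, 0, 0], [0.3, 0, 0, 0, 0, 0, 0], [0.3, 0, 0, 0, 0, 0, 0]],
])

```text
time_s: 14.5
ee_pos: [605.6, -2.8, 140.4]
ee_rot: [179.8, -0.0, 90.0]
force: [-0.5, 0.8, -0.7]
gripper_width: 42.9
```

```bash
python3 go.py 605 -11 72.5 90
```

```text
t 14.5 pos [605.6  -2.8 140.4] rot [179.8  -0.   90. ] w 42.9 F [-0.5  0.8 -0.7]
d cm [-0.83 -0.08  6.79] rv [ 0.004 -0.001 -0.   ] rows 2 each(world-dir approx) dist 6.8
```

>>> move_arm([
  [[0.3, -0.8, 0, 0, 0, 0, 0], [0.3, 0, 0, 2, 0, 0, 0], [0.3, 0, 0, 2.5, 0, 0, 0], [0.3, 0, 0, 1.2, 0, 0, 0], [0.3, 0, 0, 0, 0, 0, 0], [0.3, 0, 0, 0, 0, 0, 0]],
])

```text
time_s: 15.25
ee_pos: [610.4, -12.3, 88.3]
ee_rot: [179.1, 0.0, 90.0]
force: [-0.4, -0.0, -1.3]
gripper_width: 42.9
```

```bash
python3 go.py 605 -11 72.5 90; python3 - <<'E'
from meas import *
f=grab('side','s2');C=cloud(f)
hsv=cv2.cvtColor(f['color'],cv2.COLOR_RGB2HSV)
m=(abs(C[...,0]-600)<60)&(abs(C[...,1]+11)<60)&(C[...,2]>60)&(C[...,2]<140)&(hsv[...,1]>120)
P=C[m];print(len(P),P.mean(0).round(1),P[:,2].min())
cv2.imwrite('pics/s2c.png',cv2.resize(f['color'][140:340,230:480,::-1],None,fx=3,fy=3))
E
```

```text
t 15.25 pos [610.4 -12.3  88.3] rot [179.1   0.   90. ] w 42.9 F [-0.4 -0.  -1.3]
d cm [ 0.13 -0.57  1.57] rv [0.016 0.    0.   ] rows 1 each(world-dir approx) dist 1.7
344 [603.6 -24.2 109. ] 60.02523571348576
```

View pics/s2c.png

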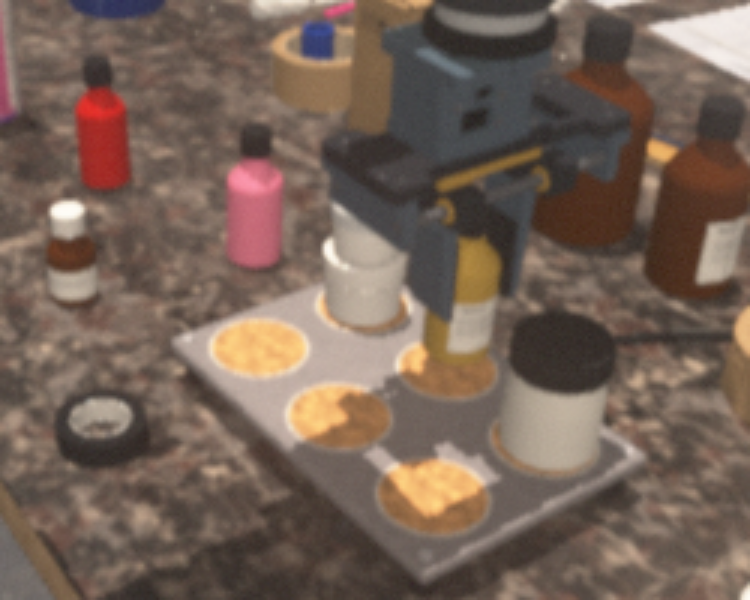

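The crop shows the straw bottle upright above the middle back pad (460,370), with the stacked jars at (365,260) and the wide jar at (560,390) untouched.

>>> move_arm([
  [[0.3, 0.1, -0.5, 0, 0.016, 0, 0], [0.3, 0, 0, 0, 0, 0, 0], [0.3, 0, 0, 0.6, 0, 0, 0], [0.3, 0, 0, 0.5, 0, 0, 0], [0.3, 0, 0, 0, 0, 0, 0], [0.3, 0, 0, 0, 0, 0, 0]],
])

```text
time_s: 16.05
ee_pos: [605.7, -11.1, 77.7]
ee_rot: [179.9, 0.0, 90.0]
force: [-0.1, 0.8, -0.7]
gripper_width: 42.7
```

```bash
python3 go.py 605 -11 72.5 90
```

```text
t 16.05 pos [605.7 -11.1  77.7] rot [179.9   0.   90. ] w 42.7 F [-0.1  0.8 -0.7]
d cm [ 0.01 -0.08  0.52] rv [0.001 0.    0.001] rows 1 each(world-dir approx) dist 0.5
```

>>> move_arm([
  [[0.3, 0, 0, 0.3, 0, 0, 0], [0.3, 0, 0, 0.2, 0, 0, 0], [0.3, 0, 0, 0, 0, 0, 0], [0.3, 0, 0, 0, 0, 0, 0]],
])

```text
time_s: 16.55
ee_pos: [605.9, -11.1, 72.5]
ee_rot: [179.9, 0.0, 90.0]
force: [-0.3, -0.4, -0.2]
gripper_width: 42.5
```

>>> move_arm([
  [[0.3, 0, 0, 0.03, 0, 0, 0], [0.8, 0, 0, 0, 0, 0, 0], [0.8, 0, 0, 0, 0, 0, 0], [0.8, 0, 0, 0, 0, 0, 0], [0.8, 0, 0, 0, 0, 0, 0], [0.8, 0, 0, -2, 0, 0, 0], [0.8, 0, 0, -4, 0, 0, 0], [0.8, 0, 0, -4, 0, 0, 0], [0.8, 0, 0, -3, 0, 0, 0], [0.8, 0, 0, -1, 0, 0, 0], [0.8, 0, 0, 0, 0, 0, 0], [0.8, 0, 0, 0, 0, 0, 0]],
])

```text
time_s: 18.05
ee_pos: [604.5, -11.1, 214.0]
ee_rot: [-179.9, 0.0, 90.0]
force: [0.6, -0.3, 0.0]
gripper_width: 73.0
```

```bash
python3 go.py 450 246 200 90
python3 - <<'E'
from meas import *
for n in('top','side'):
    C=cloud(grab(n)); print(n,'straw',tops(C,(605,-11),42,144,4),'wide',tops(C,(609,-101),42,110))
E
```

```text
t 18.05 pos [604.5 -11.1 214. ] rot [-179.9    0.    90. ] w 73.0 F [ 0.6 -0.3  0. ]
d cm [ 25.71 -15.43   1.43] rv [-0.002  0.     0.001] rows 6 each(world-dir approx) dist 30.0
top straw None wide (array([ 640.3, -101.7,   13.9,  107.8,    7. ]), array([ 639.9, -101.5]))
side straw (array([603.8, -11.3,  24.3, 143.7,  86. ]), array([602.9, -12.8])) wide (array([ 610.1, -102.1,   62.3,  110.3,  604. ]), array([ 607.4, -104.3]))
```

>>> move_arm([
  [[0.8, 2, -1.2, 0, 0, 0, 0], [0.8, 4, -2.4, 0, 0, 0, 0], [0.8, 5, -3, 0, 0, 0, 0], [0.8, 5, -3, 1, 0, 0, 0], [0.8, 4.5, -2.7, 2, 0, 0, 0], [0.8, 3, -1.8, 2, 0, 0, 0], [0.8, 1.5, -0.9, 0, 0, 0, 0], [0.8, 0, 0, 0, 0, 0, 0], [0.8, 0, 0, 0, 0, 0, 0]],
])

```text
time_s: 19.27
ee_pos: [440.4, 250.5, 158.5]
ee_rot: [-179.2, -0.0, 90.2]
force: [-0.7, -1.2, 0.6]
gripper_width: 73.2
```

```bash
python3 go.py 450.5 246 110 90
```

```text
t 19.27 pos [440.4 250.5 158.5] rot [-179.2   -0.    90.2] w 73.2 F [-0.7 -1.2  0.6]
d cm [-0.45  1.07  4.83] rv [-0.014 -0.     0.003] rows 1 each(world-dir approx) dist 5.0
```

>>> move_arm([
  [[0.8, -0.3, 1, 1, -0.01, 0, 0], [0.8, 0, 0, 2, 0, 0, 0], [0.8, 0, 0, 1.2, 0, 0, 0], [0.8, 0, 0, 0, 0, 0, 0], [0.8, 0, 0, 0, 0, 0, 0]],
])

```text
time_s: 19.9
ee_pos: [454.0, 244.6, 114.5]
ee_rot: [-180.0, -0.0, 89.9]
force: [0.3, 0.1, 0.9]
gripper_width: 73.1
```

```bash
python3 go.py 450.5 246 13 90
```

```text
t 19.9 pos [454.  244.6 114.5] rot [-180.    -0.    89.9] w 73.1 F [0.3 0.1 0.9]
d cm [ 0.13 -0.35 10.15] rv [-0.    -0.    -0.002] rows 3 each(world-dir approx) dist 10.2
```

>>> move_arm([
  [[0.8, 0.1, -0.3, 0, 0, 0, 0], [0.8, 0, 0, 2, 0, 0, 0], [0.8, 0, 0, 3, 0, 0, 0], [0.8, 0, 0, 3, 0, 0, 0], [0.8, 0, 0, 1.3, 0, 0, 0], [0.8, 0, 0, 0, 0, 0, 0], [0.8, 0, 0, 0, 0, 0, 0]],
])

```text
time_s: 20.78
ee_pos: [454.6, 248.5, 24.3]
ee_rot: [179.4, -0.4, 89.9]
force: [0.2, -0.2, 1.1]
gripper_width: 72.9
```

```bash
python3 go.py 450.5 246 13 90
```

```text
t 20.77 pos [454.6 248.5  24.3] rot [179.4  -0.4  89.9] w 72.9 F [ 0.2 -0.2  1.1]
d cm [-0.26 -0.42  1.12] rv [ 0.01  -0.006 -0.001] rows 1 each(world-dir approx) dist 1.2
```

>>> move_arm([
  [[0.8, -0.2, -0.4, 0.9, 0.01, -0.006, 0], [0.8, 0, 0, 0, 0, 0, 0], [0.8, 0, 0, 0, 0, 0, 0], [0.25, 0, 0, 0, 0, 0, 0], [0.25, 0, 0, 0, 0, 0, 0], [0.25, 0, 0, 0, 0, 0, 0], [0.25, 0, 0, 0, 0, 0, 0], [0.25, 0, 0, 0, 0, 0, 0]],
], force=20)

```text
time_s: 21.78
ee_pos: [451.8, 247.1, 16.8]
ee_rot: [179.8, -0.1, 89.9]
force: [-0.9, 1.0, -0.7]
gripper_width: 35.8
```

```bash
python3 go.py 519.5 -105 210 90
```

```text
t 21.77 pos [451.8 247.1  16.8] rot [ 1.798e+02 -1.000e-01  8.990e+01] w 35.8 F [-0.9  1.  -0.7]
d cm [-35.17   6.89 -19.36] rv [ 0.004 -0.002 -0.002] rows 8 each(world-dir approx) dist 40.7
```

>>> move_arm([
  [[0.25, 0, 0, -2, 0, 0, 0], [0.25, 0, 0, -4, 0, 0, 0], [0.25, 0, 0, -5, 0, 0, 0], [0.25, 0, 0, -4, 0, 0, 0], [0.25, -2, 0.4, -2, 0, 0, 0], [0.25, -4, 0.8, 0, 0, 0, 0], [0.25, -5.5, 1.1, 0, 0, 0, 0], [0.25, -5.5, 1.1, 0, 0, 0, 0], [0.25, -5.5, 1.1, 0, 0, 0, 0], [0.25, -5, 1, 0, 0, 0, 0], [0.25, -4, 0.8, 0, 0, 0, 0], [0.25, -2, 0.4, 0, 0, 0, 0]],
])

```text
time_s: 23.28
ee_pos: [518.9, -97.3, 190.3]
ee_rot: [179.9, -0.0, 90.2]
force: [0.0, 0.3, -0.5]
gripper_width: 35.6
```

```bash
python3 go.py 519.5 -105 120 90
```

```text
t 23.27 pos [518.9 -97.3 190.3] rot [179.9  -0.   90.2] w 35.6 F [ 0.   0.3 -0.5]
d cm [-0.78  0.05  7.03] rv [ 0.002 -0.001  0.003] rows 2 each(world-dir approx) dist 7.1
```

>>> move_arm([
  [[0.25, 0, 0, 1.5, 0, 0, 0], [0.25, 0, 0, 3, 0, 0, 0], [0.25, 0, 0, 2, 0, 0, 0], [0.25, 0, 0, 0, 0, 0, 0], [0.25, 0, 0, 0, 0, 0, 0]],
])

```text
time_s: 23.9
ee_pos: [516.4, -94.5, 120.1]
ee_rot: [-179.8, -0.2, 90.1]
force: [-0.4, 0.2, -1.1]
gripper_width: 35.8
```

```bash
python3 go.py 519 -105 49 90
```

```text
t 23.9 pos [516.4 -94.5 120.1] rot [-179.8   -0.2   90.1] w 35.8 F [-0.4  0.2 -1.1]
d cm [-1.08  0.28  7.1 ] rv [-0.003 -0.004  0.002] rows 2 each(world-dir approx) dist 7.2
```

>>> move_arm([
  [[0.25, -1, 0.2, 0, 0, 0, 0], [0.25, 0, 0, 1.5, 0, 0, 0], [0.25, 0, 0, 2.5, 0, 0, 0], [0.25, 0, 0, 1.5, 0, 0, 0], [0.25, 0, 0, 0, 0, 0, 0], [0.25, 0, 0, 0, 0, 0, 0]],
])

```text
time_s: 24.65
ee_pos: [519.9, -105.3, 64.0]
ee_rot: [179.9, -0.2, 90.1]
force: [1.2, 0.1, -0.6]
gripper_width: 36.0
```

```bash
python3 go.py 519 -105 49 90
```

```text
t 24.65 pos [ 519.9 -105.3   64. ] rot [179.9  -0.2  90.1] w 36.0 F [ 1.2  0.1 -0.6]
d cm [ 0.02 -0.1   1.5 ] rv [ 0.001 -0.003  0.002] rows 1 each(world-dir approx) dist 1.5
```

>>> move_arm([
  [[0.25, 0, -0.1, 0.6, 0, -0.003, 0], [0.25, 0, 0, 0.5, 0, 0, 0], [0.25, 0, 0, 0.2, 0, 0, 0], [0.25, 0, 0, 0, 0, 0, 0], [0.25, 0, 0, 0, 0, 0, 0]],
])

```text
time_s: 25.28
ee_pos: [519.9, -105.5, 51.4]
ee_rot: [179.8, 0.1, 90.1]
force: [-0.1, -0.6, -0.8]
gripper_width: 35.5
```

>>> move_arm([
  [[0.25, 0, 0, 0.2, 0, 0, 0], [0.25, 0, 0, 0.05, 0, 0, 0], [0.25, 0, 0, 0, 0, 0, 0], [0.6, 0, 0, 0, 0, 0, 0], [0.6, 0, 0, 0, 0, 0, 0], [0.6, 0, 0, 0, 0, 0, 0], [0.6, 0, 0, -2, 0, 0, 0], [0.6, 0, 0, -4, 0, 0, 0], [0.6, 0, 0, -4, 0, 0, 0], [0.6, 0, 0, -3, 0, 0, 0], [0.6, 0, 0, -1, 0, 0, 0], [0.6, 0, 0, 0, 0, 0, 0]],
])

```text
time_s: 26.78
ee_pos: [518.9, -105.3, 192.4]
ee_rot: [179.8, 0.1, 90.1]
force: [0.8, -1.0, 0.2]
gripper_width: 54.6
```

```bash
python3 go.py 437.5 -249 160 90
python3 - <<'E'
from meas import *
for n in('top','side'):
    C=cloud(grab(n)); print(n,'brown',tops(C,(519,-105),30,107,3),'wide',tops(C,(609,-101),35,110))
E
```

```text
t 26.77 pos [ 518.9 -105.3  192.4] rot [1.798e+02 1.000e-01 9.010e+01] w 54.6 F [ 0.8 -1.   0.2]
d cm [-14.36  -8.17   3.22] rv [0.003 0.001 0.001] rows 3 each(world-dir approx) dist 16.8
top brown None wide (array([612.4, -91.7,  53.9, 109.3, 145. ]), array([613.4, -82.3]))
side brown (array([ 519. , -106.6,   25.2,  107. ,  117. ]), array([ 518. , -108.1])) wide (array([ 610.4, -101.7,   61.5,  110.2,  602. ]), array([ 607.5, -104.1]))
```

Brown is placed at (519,-107), height right. Next is the dropper.

>>> move_arm([
  [[0.8, -2, -1.1, 0, 0, 0, 0], [0.8, -4, -2.3, 0, 0, 0, 0], [0.8, -4, -2.3, 1, 0, 0, 0], [0.8, -3, -1.7, 2, 0, 0, 0], [0.8, -1, -0.6, 0.5, 0, 0, 0], [0.8, 0, 0, 0, 0, 0, 0], [0.8, 0, 0, 0, 0, 0, 0]],
])

```text
time_s: 27.75
ee_pos: [434.0, -246.0, 147.4]
ee_rot: [-179.3, -0.4, 90.2]
force: [-0.4, 0.3, 0.1]
gripper_width: 72.9
```

```bash
python3 go.py 437.5 -249 125 90
```

```text
t 27.75 pos [ 434.  -246.   147.4] rot [-179.3   -0.4   90.2] w 72.9 F [-0.4  0.3  0.1]
d cm [-0.32  0.38  2.23] rv [-0.012 -0.007  0.004] rows 1 each(world-dir approx) dist 2.3
```

>>> move_arm([
  [[0.8, -0.3, 0.4, 0, -0.012, -0.007, 0.004], [0.8, 0, 0, 1.5, 0, 0, 0], [0.8, 0, 0, 2, 0, 0, 0], [0.8, 0, 0, 0, 0, 0, 0], [0.8, 0, 0, 0, 0, 0, 0]],
])

```text
time_s: 28.38
ee_pos: [440.6, -247.0, 111.3]
ee_rot: [179.8, 0.1, 90.2]
force: [-0.0, 0.0, -0.1]
gripper_width: 72.9
```

```bash
python3 go.py 437.5 -249 22 90
```

```text
t 28.38 pos [ 440.6 -247.   111.3] rot [1.798e+02 1.000e-01 9.020e+01] w 72.9 F [-0.   0.  -0.1]
d cm [-0.19 -0.34  8.92] rv [0.004 0.001 0.004] rows 2 each(world-dir approx) dist 8.9
```

>>> move_arm([
  [[0.8, -0.2, -0.3, 0, 0, 0, 0], [0.8, 0, 0, 1.5, 0, 0, 0], [0.8, 0, 0, 2.5, 0, 0, 0], [0.8, 0, 0, 2.5, 0, 0, 0], [0.8, 0, 0, 1.2, 0, 0, 0], [0.8, 0, 0, 0, 0, 0, 0], [0.8, 0, 0, 0, 0, 0, 0]],
])

```text
time_s: 29.25
ee_pos: [438.8, -250.2, 32.2]
ee_rot: [179.6, 0.2, 90.2]
force: [0.6, 0.4, -0.4]
gripper_width: 72.9
```

```bash
python3 go.py 437.5 -249 22 90
```

```text
t 29.25 pos [ 438.8 -250.2   32.2] rot [179.6   0.2  90.2] w 72.9 F [ 0.6  0.4 -0.4]
d cm [ 0.13 -0.14  1.02] rv [0.007 0.003 0.003] rows 1 each(world-dir approx) dist 1.0
```

>>> move_arm([
  [[0.8, 0.1, -0.1, 0.9, 0.007, 0.003, 0], [0.8, 0, 0, 0, 0, 0, 0], [0.8, 0, 0, 0, 0, 0, 0], [0.25, 0, 0, 0, 0, 0, 0], [0.25, 0, 0, 0, 0, 0, 0], [0.25, 0, 0, 0, 0, 0, 0], [0.25, 0, 0, 0, 0, 0, 0], [0.25, 0, 0, 0, 0, 0, 0]],
])

```text
time_s: 30.25
ee_pos: [439.0, -249.9, 24.4]
ee_rot: [179.8, 0.1, 90.2]
force: [-0.2, 0.4, -1.2]
gripper_width: 35.7
```

```bash
python3 go.py 511 75 210 90
```

```text
t 30.25 pos [ 439.  -249.9   24.4] rot [1.798e+02 1.000e-01 9.020e+01] w 35.7 F [-0.2  0.4 -1.2]
d cm [ 32.43   7.37 -18.61] rv [0.004 0.002 0.003] rows 7 each(world-dir approx) dist 38.1
```

>>> move_arm([
  [[0.25, 0, 0, -2, 0, 0, 0], [0.25, 0, 0, -4, 0, 0, 0], [0.25, 0, 0, -5, 0, 0, 0], [0.25, 0, 0, -4, 0, 0, 0], [0.25, 2, 0.5, -3, 0, 0, 0], [0.25, 4, 0.9, 0, 0, 0, 0], [0.25, 5.5, 1.3, 0, 0, 0, 0], [0.25, 5.5, 1.3, 0, 0, 0, 0], [0.25, 5.5, 1.3, 0, 0, 0, 0], [0.25, 5, 1.1, 0, 0, 0, 0], [0.25, 3, 0.7, 0, 0, 0, 0], [0.25, 1, 0.2, 0, 0, 0, 0]],
])

```text
time_s: 31.75
ee_pos: [512.7, 74.2, 209.5]
ee_rot: [179.8, 0.1, 90.0]
force: [0.3, -0.4, -0.7]
gripper_width: 35.5
```

```bash
python3 go.py 511 75 120 90
```

```text
t 31.75 pos [512.7  74.2 209.5] rot [1.798e+02 1.000e-01 9.000e+01] w 35.5 F [ 0.3 -0.4 -0.7]
d cm [ 0.09 -0.2   8.95] rv [ 0.004  0.002 -0.   ] rows 2 each(world-dir approx) dist 9.0
```

>>> move_arm([
  [[0.25, 0, 0, 1.5, 0, 0, 0], [0.25, 0, 0, 3, 0, 0, 0], [0.25, 0, 0, 3, 0, 0, 0], [0.25, 0, 0, 1, 0, 0, 0], [0.25, 0, 0, 0, 0, 0, 0], [0.25, 0, 0, 0, 0, 0, 0]],
])

```text
time_s: 32.5
ee_pos: [511.4, 68.5, 120.1]
ee_rot: [179.9, 0.3, 89.7]
force: [0.2, -0.3, -0.4]
gripper_width: 35.8
```

```bash
python3 go.py 511 75 57 90
```

```text
t 32.5 pos [511.4  68.5 120.1] rot [179.9   0.3  89.7] w 35.8 F [ 0.2 -0.3 -0.4]
d cm [ 0.68 -0.06  6.31] rv [ 0.002  0.005 -0.005] rows 2 each(world-dir approx) dist 6.3
```

>>> move_arm([
  [[0.25, 0.7, 0, 0, 0, 0.005, 0], [0.25, 0, 0, 1.5, 0, 0, 0], [0.25, 0, 0, 2, 0, 0, 0], [0.25, 0, 0, 1.2, 0, 0, 0], [0.25, 0, 0, 0, 0, 0, 0], [0.25, 0, 0, 0, 0, 0, 0]],
])

```text
time_s: 33.25
ee_pos: [513.3, 76.6, 72.6]
ee_rot: [179.6, -0.1, 89.8]
force: [-0.1, 0.2, 0.2]
gripper_width: 35.8
```

```bash
python3 go.py 511 75 57 90
```

```text
t 33.25 pos [513.3  76.6  72.6] rot [ 1.796e+02 -1.000e-01  8.980e+01] w 35.8 F [-0.1  0.2  0.2]
d cm [-0.16 -0.24  1.56] rv [ 0.007 -0.001 -0.004] rows 1 each(world-dir approx) dist 1.6
```

>>> move_arm([
  [[0.25, -0.1, -0.2, 0.6, 0.007, 0, 0], [0.25, 0, 0, 0.5, 0, 0, 0], [0.25, 0, 0, 0.2, 0, 0, 0], [0.25, 0, 0, 0, 0, 0, 0], [0.25, 0, 0, 0, 0, 0, 0]],
])

```text
time_s: 33.88
ee_pos: [512.1, 75.6, 59.8]
ee_rot: [179.9, -0.1, 89.8]
force: [-0.2, 0.1, -0.1]
gripper_width: 36.0
```

>>> move_arm([
  [[0.25, 0, 0, 0.25, 0, 0, 0], [0.25, 0, 0, 0.05, 0, 0, 0], [0.25, 0, 0, 0, 0, 0, 0], [0.6, 0, 0, 0, 0, 0, 0], [0.6, 0, 0, 0, 0, 0, 0], [0.6, 0, 0, 0, 0, 0, 0], [0.6, 0, 0, -2, 0, 0, 0], [0.6, 0, 0, -4, 0, 0, 0], [0.6, 0, 0, -5, 0, 0, 0], [0.6, 0, 0, -5, 0, 0, 0], [0.6, 0, 0, -2, 0, 0, 0], [0.6, 0, 0, 0, 0, 0, 0]],
])

```text
time_s: 35.38
ee_pos: [511.5, 75.3, 242.2]
ee_rot: [179.9, -0.1, 89.8]
force: [-0.8, -0.1, -0.7]
gripper_width: 54.9
```

>>> move_arm([
  [[0.6, 3, -1, 0, 0, 0, 0], [0.6, 5, -1, 0, 0, 0, 0], [0.6, 5, -1, 0, 0, 0, 0], [0.6, 5, -1, 0, 0, 0, 0], [0.6, 5, 0, 0, 0, 0, 0], [0.6, 5, 0, 0, 0, 0, 0], [0.6, 3, 0, 0, 0, 0, 0], [0.6, 0, 0, 0, 0, 0, 0], [0.6, 0, 0, 0, 0, 0, 0]],
])

```text
time_s: 36.5
ee_pos: [467.1, 390.9, 226.7]
ee_rot: [-179.1, 0.7, 89.6]
force: [-0.1, 0.2, 0.4]
gripper_width: 54.7
```

```bash
python3 - <<'E'
from meas import *
it=dict(wide=(609,-101,110),small=(600,79,120),straw=(605,-11,144),brown=(519,-105,107),drop=(511,75,126),tape=(393,79,18),lid=(643,-270,16))
for n in('top','side'):
    f=grab(n);C=cloud(f)
    for k,(x,y,h) in it.items(): print(n,k,tops(C,(x,y),40,h,4))
    cv2.imwrite('pics/f%s.png'%n,cv2.resize(f['color'][140:340,230:480,::-1],None,fx=3,fy=3))
    hsv=cv2.cvtColor(f['color'],cv2.COLOR_RGB2HSV)
s=monitor.state();print(s['time_s'],s['qvel'].round(2),s['ee_pos'])
E
```

```text
top wide (array([ 611.6, -100.7,   60.9,  109.3,  481. ]), array([ 611.2, -100.5]))
top small (array([601.1,  79.7,  51.6, 119.1, 333. ]), array([600.4,  79.4]))
top straw (array([605.6, -10. ,  24.8, 143.5,  79. ]), array([605.1, -10.2]))
top brown (array([ 519.8, -106.1,   24.8,  106.5,   85. ]), array([ 520., -106.]))
top drop (array([511.7,  76.9,  22.3, 125.4,  76. ]), array([511.4,  76.9]))
top tape (array([393.8,  79.8,  60. ,  17.3, 283. ]), array([393.6,  79.5]))
top lid (array([ 644.3, -269.1,   63.2,   15.2,  396. ]), array([ 643.9, -269. ]))
side wide (array([ 609.4, -101.6,   62.8,  110.3,  584. ]), array([ 608. , -103.9]))
side small (array([598.5,  79.9,  53.1, 119.6, 270. ]), array([597.2,  76.6]))
side straw (array([604.1, -11.1,  24.9, 143.7,  85. ]), array([602.8, -12.5]))
side brown (array([ 519.1, -107. ,   25. ,  106.9,  122. ]), array([ 517.5, -108.1]))
side drop (array([509.5,  76. ,  21.6, 126.1,  69. ]), array([508.9,  74.5]))
side tape (array([391.7,  79. ,  62.2,  18.1, 377. ]), array([391.5,  76.9]))
side lid (array([ 643. , -269.5,   63.9,   16.2,  890. ]), array([ 640.7, -271.7]))
36.6 [-0.28 -0.67 -0.65  0.    0.15  0.08] [467.3924272  390.66819947 227.22781801]
```

View pics/ftop.png

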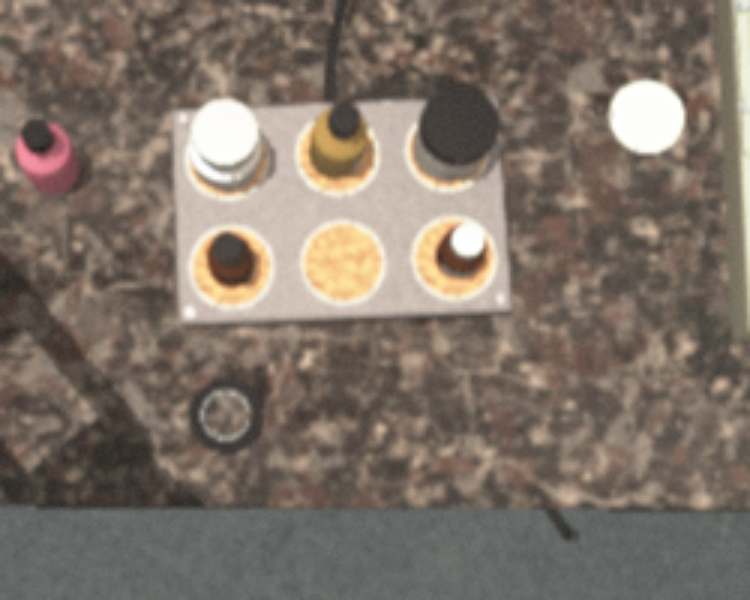

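View pics/fside.png

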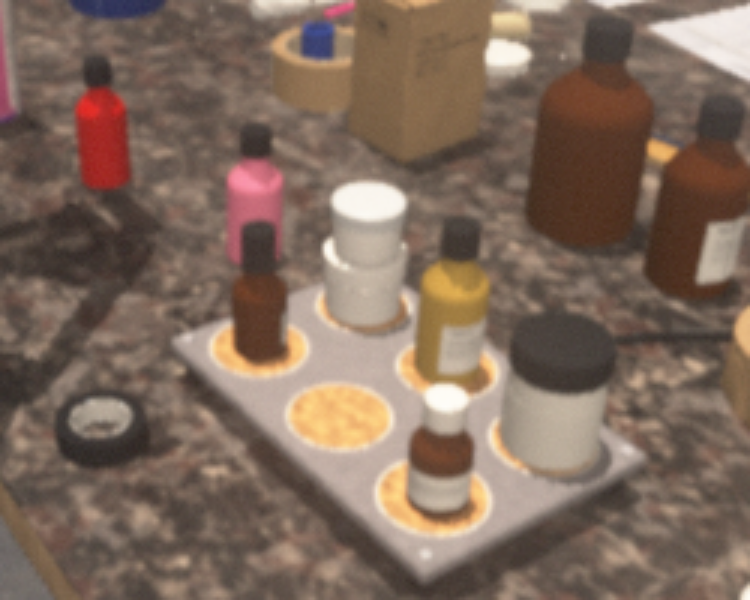

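Both views show all four things upright and centred: the straw bottle at side-view (455,310), the dropper at (260,300), brown at (440,450) and the small jar on the low jar at (368,230). Nothing else has moved, so I'm handing in.

```bash
python3 -c "
from workcell import job
print(job.job_done())"
```

```text
the job is handed in; nothing more can be done
None
```

I set out all four things and handed the job in at about 37 s of the 107 s. It gave no verdict, so what follows is from my own last checks.

- **Bottles:** The straw bottle is on the middle back pad, the brown bottle in front of the black-lidded jar and the dropper in front of the low white jar. Both cameras put each within about 3 mm of its pad centre (limit 14 mm), and their heights match standing on the board.
- **Small jar:** It stands on the low jar's lid, within about 2 mm of its centre (limit 12 mm), with its top at the expected 120 mm.
- **Bystanders:** The wide jar, tape roll and lid measured within about 1 mm of their starting places. The low jar's lid is now covered; its last direct reading was during the placing, about 1 mm from the start.
- **Upright, arm clear:** All six jars and bottles look upright in the pictures, though I did not measure their tilt. The gripper is open and clear of everything.

The two cameras disagreed by a steady 1–3 mm, in line with the stated calibration; I worked to their average. No check failed.

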